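# Stack two award plaques on a sloping stand against its backstop

## Task

Stack the two wooden plaques on the sloping stand: first lay the long one (do not drop it) flat on the slope, long side across it and centred, let go, and push it gently down the slope until the whole of its lower long edge is against the backstop. Then do the same with the short one, flat on top of the long one and also against the backstop and centred. The backstop is only lightly clamped and must not be shifted; leave the mug, the glasses case and the mouse where they are.

Things in the scene. Friction and masses are not known exactly. Their poses are not given: they have to be found in the camera images.
- stand: Fixed plywood display stand, 190 mm wide. Its flat top slopes 25 degrees, from 30 mm high at the end with the aluminium bar (roughly to the robot's left) to 119 mm at the right; nothing is on or above it. Plaques lie with their long sides across it and do not slide down by themselves; one finger must stand downhill of a held plaque, so the last bit is a push on its uphill edge. Origin: centre of its underside; x level, uphill.
- backstop: Aluminium bar across the slope's low end, 180 mm wide, 12 thick, 45 tall (square to the slope), lightly clamped, its place along it varying by 28 mm: 4 N of push seats a plaque, from about 12 N the bar slips downhill. Origin: on the slope surface at the foot of the bar's uphill face, mid-width. x up along the slope (surface is z = 0 and goes on to at least x = 170 mm), y along the bar, z square out of the slope.
- long_plaque_center (a point): Centre (half-way up) of the long plaque: dark wood with a thin flush brass plate on top, 150 x 64 x 18 mm, about 0.16 kg, lying flat on the desk. x along its length, y across its width, z up through its face.
- short_plaque_center (a point): Centre (half-way up) of the short plaque: as the long one but 110 x 48 x 18 mm, about 0.12 kg, lying flat on a 200 x 140 x 40 mm pile of booklets that does not move. Laid on the long one, it tips uphill if its centre is beyond the long one's edge. x along its length, y across its width, z up through its face.
- mug: White mug, 80 mm across and 90 mm high; origin at the centre of its underside. Leave alone.
- glasses_case: Blue glasses case, 160 x 62 x 36 mm; origin at the centre of its underside, x along its length. Leave alone.
- mouse: Black computer mouse, 105 x 60 x 26 mm; origin at the centre of its underside, x along its length. Leave alone.
Mind the look-alikes: they are no part of the job. What is shaped like the part that bears long_plaque_center but orange is not meant.

How it is judged:
On the way, in this order (a step that is already met when the one before it is completed fails the run):
1. the long plaque, held in the fingers, is lowered parallel to the slope to within about 10 mm of it (z of long_plaque_center in the frame of backstop between 0.002 and 0.02 m and x of long_plaque_center in the frame of backstop between 0.015 and 0.17 m and y of long_plaque_center in the frame of backstop between -0.04 and 0.04 m and angle between the z axis of long_plaque and the z axis of backstop, either way round below 0.1 rad and contact force between the fingers and long_plaque above 0.5 N), for 0.05 s.
2. the long plaque lies on the slope with its long edge against the backstop, let go (x of long_plaque_center in the frame of backstop between 0.029 and 0.0345 m and z of long_plaque_center in the frame of backstop between 0.005 and 0.013 m and y of long_plaque_center in the frame of backstop between -0.015 and 0.015 m and angle between the x axis of long_plaque and the y axis of backstop, either way round below 0.035 rad and angle between the z axis of long_plaque and the z axis of backstop, either way round below 0.06 rad and contact force between the fingers and long_plaque below 0.2 N), for 0.2 s.
3. the short plaque, held in the fingers, is lowered parallel to the slope to within about 10 mm of the long one (z of short_plaque_center in the frame of backstop between 0.02 and 0.038 m and x of short_plaque_center in the frame of backstop between 0.015 and 0.17 m and y of short_plaque_center in the frame of backstop between -0.04 and 0.04 m and angle between the z axis of short_plaque and the z axis of backstop, either way round below 0.1 rad and contact force between the fingers and short_plaque above 0.5 N), for 0.05 s.
At the end, for the whole second after the job is handed in: The long plaque lies flat on the slope and the short one flat on top of it, each with its long lower edge within 2.5 mm of the backstop and parallel to it within 2 degrees, each centred across the stand within 15 mm, both at rest and let go; the backstop within 3 mm of where it was (x of long_plaque_center in the frame of backstop between 0.029 and 0.0345 m and z of long_plaque_center in the frame of backstop between 0.005 and 0.013 m and y of long_plaque_center in the frame of backstop between -0.015 and 0.015 m and angle between the x axis of each of long_plaque, short_plaque and the y axis of backstop, either way round below 0.035 rad and angle between the z axis of each of long_plaque, short_plaque and the z axis of backstop, either way round below 0.06 rad and x of short_plaque_center in the frame of backstop between 0.021 and 0.0265 m and z of short_plaque_center in the frame of backstop between 0.023 and 0.031 m and y of short_plaque_center in the frame of backstop between -0.015 and 0.015 m and linear speed of each of long_plaque, short_plaque below 0.01 m/s and distance of backstop from where it was at the start of the episode below 0.003 m); the robot touches nothing.
It fails at once if the backstop is shifted by more than 3 mm (distance of backstop from where it was at the start of the episode above 0.003 m).
It fails at once if the mug is moved by more than 20 mm (distance of mug from where it was at the start of the episode above 0.02 m).
It fails at once if the glasses case is moved by more than 20 mm (distance of glasses_case from where it was at the start of the episode above 0.02 m).
It fails at once if the mouse is moved by more than 20 mm (distance of mouse from where it was at the start of the episode above 0.02 m).
It also fails if it takes over 72 s, if anything falls off the work surface, if the arm or the gripper's body presses on something with over 40 N, if the wrist force passes 120 N, or if a joint passes its speed limit or range.

## Robot

A 6-joint arm with a two-finger parallel gripper is mounted at the origin on the work surface. World frame = base frame: x ahead of the robot, y to its left, z up, the work surface at z = 0. Lengths are in m, angles in rad, forces in N, time in s.
With the tool pointing down it reaches from about 0.25 to 0.775 m from the base axis. Payload 4 kg.
Tool frame: the origin (TCP) lies between the finger pads; the fingertips stand r.tip_extent ahead of it and the grasp point (between the pads) lies 2 mm behind it (r.tip_extent is the distance from the TCP to the fingertips, in m); x points along the fingers, z is the direction in which the jaws open and shut, and the axes are right-handed (so a half turn about x gives the same grasp; the last joint's range is limited). The gripper opens to 85 mm and grips with 20 to 120 N. Pads are 22 mm wide; open, the fingers measure 114 mm over their backs; the gripper's body (76 mm by 85 mm) begins 54 mm behind the grasp point. The pads swing forward as they close: fully open they stand 13 mm farther back than shut.
Start: joints at [1.028, 0.087, 1.371, -0, 1.684, -0.103], TCP at [0.234, 0.498, 0.248] pointing down, gripper open.
Joint ranges: [-3.1, 3.1], [-0.76, 2.03], [0.27, 2.55], [-1.08, 4.22], [0.17, 2.65], [-2.57, 2.57]. Speed limits (rad/s): [2.79, 2.79, 3.14, 3.14, 3.14, 3.14].

## Interface

Orientations are given as a rotation vector (axis times angle).
In Python, from rig import r gives the robot as it stands.
- The arm moves only by the shell command python3 -m inch 'ROWS' [FORCE]. ROWS is JSON, a list that holds one entry, the list of rows, each a list of 7 numbers: the shift along the tool's x, y, z in m, then the turn, a rotation vector about the tool's x, y, z in degrees, then the closure, from 0 (fully open) to 1 (shut). In form: [[[tx, ty, tz, rx, ry, rz, gripper], ...]]. A call has 1 to 8 rows; each row shifts and turns the commanded pose from where the row before left it, along the tool's axes as they then stand; what a row does not reach is not made up. A row lasts 1/12 s, in which the tool goes at most 41.7 mm and 7.16 degrees, less where a joint would pass 70% of its speed; a pose out of reach is approached as far as the arm can. A call with a gripper value outside its range is refused whole. The fingers move at their own pace and stop on an object; FORCE is the grip in N (left out, the last holds). Time passes only in rows, so rows that do not move let the fingers close. It gives the time, the measured TCP pose, the force and the opening at its end, in the units of the state.
- r.state(): the state, without advancing time (a new reading comes with each control period).
- r.get_image(name): name is "scene" or "top" or "wrist"; returns a dict with "img" (420x560x3 uint8, red, green, blue), "fx", "fy", "cx", "cy" (pixels), "k1" (the pictures are not rectified: a ray, as slopes to the right and down, at radius r is drawn at 1 + k1 r^2 times it, then the intrinsics apply), "origin" and "attitude" of the camera in the world. Camera axes: x right, y up, looking along -z (the intrinsics and any distortion apply to the point x, -y, -z); pixel columns grow to the right and rows downward; lengths in m; the calibration is good to about 2 mm. A picture is of the moment at which its call begins. There is no depth.
- r.job_done(): hands the job in, once; it reports no verdict.
The state is a dict: "clock": time; "joint_positions": joint angles; "joint_vel": joint speeds; "joint_torque": joint torques, N m; "eef_pos": TCP position; "tcp_rot": TCP orientation; "wrist_force": force on the tool from outside, world axes, zero at the start; "moment": the same for the moment, N m; "finger_gap": finger opening in m.
Only numpy, scipy, OpenCV 4.12 (cv2) and the standard library are available. Lean on these libraries where they do the work, as an engineer would, in place of code of your own. Each camera call takes 0.05 s, during which the arm holds its last target. There are 200 camera calls.

## Working session

There is one attempt and no reset: what is moved stays moved. The work goes in short steps, Python scripts to look and compute and a shell command to move; the robot and the scene stay as the last step left them, time stands still between calls to the robot, and variables do not carry over. Pictures are saved under pics/ and viewed, about 8 in all and at most 12, crops included, and the job is handed in when it is done.

```bash
ls; mkdir -p pics; python3 - <<'E'
from rig import r
import cv2, numpy as np
print(r.state(), r.tip_extent)
for n in ("scene","top"):
    d=r.get_image(n); cv2.imwrite(f"pics/{n}0.png",d["img"][...,::-1])
    print(n,{k:v for k,v in d.items() if k!="img"})
a=[cv2.imread(f"pics/{n}0.png") for n in("scene","top")]
E
```

```text
pics
{'clock': 0.0, 'joint_positions': array([ 1.02789243e+00,  8.79858987e-02,  1.37228203e+00,  4.22948310e-05,
        1.68360241e+00, -1.03095992e-01]), 'joint_vel': array([-1.50056652e-03,  6.39181209e-05,  3.09476784e-04,  2.85093712e-04,
        1.27236016e-03,  4.12044921e-04]), 'joint_torque': array([-3.62486153e-04, -3.51867986e+01, -3.13270068e+01, -2.69645689e-04,
        1.07383259e-02, -5.77228292e-06]), 'eef_pos': array([0.23392018, 0.49726291, 0.24710811]), 'tcp_rot': array([-0.88050311,  1.38784371,  0.87889676]), 'wrist_force': array([-0.20873787,  0.20646022, -0.84253664]), 'moment': array([-0.00666941,  0.00822678,  0.03030786]), 'finger_gap': 0.08541407920555388} 0.017
scene {'fx': 532.1680037737439, 'fy': 532.1680037737439, 'cx': 295.38395029408565, 'cy': 216.03730610788287, 'k1': -0.04321345885439077, 'origin': array([ 1.26585124, -0.15549904,  1.00881685]), 'attitude': array([0.57266876, 0.42890861, 1.27233584])}
top {'fx': 505.04484864756904, 'fy': 505.04484864756904, 'cx': 275.4221111508959, 'cy': 209.962654622813, 'k1': -0.06579628999305423, 'origin': array([0.24400089, 0.02694582, 1.35077385]), 'attitude': array([ 0.17580758, -0.17104791, -1.53894299])}
```

View pics/scene0.png

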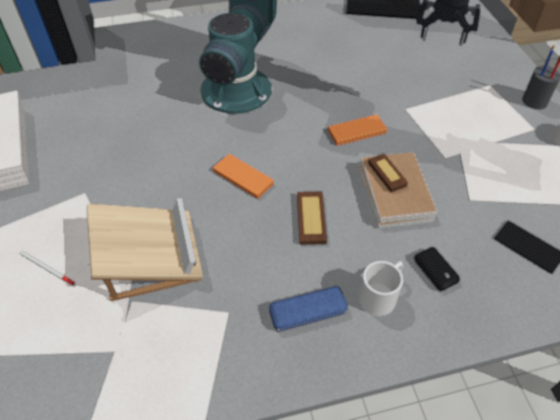

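View pics/top0.png

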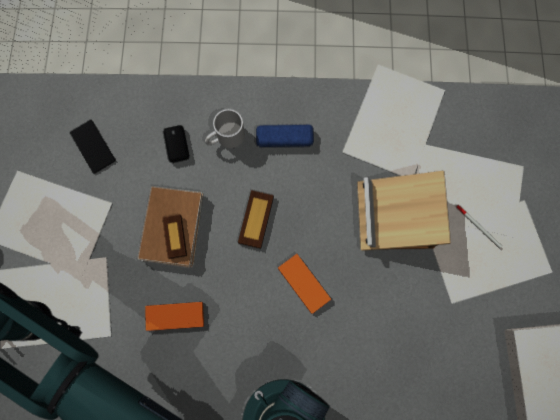

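The top view shows the long plaque (dark with brass) at (256,220) and the short one on the booklets at (175,236). The orange blocks at (305,283) and (175,316) are look-alikes, which the colour rules out. The stand is at (405,210) with its bar at (368,212), so uphill is roughly -y.

```bash
cat > h.py <<'E'
import cv2, numpy as np
from scipy.spatial.transform import Rotation as R
from rig import r
def K(d): return np.array([[d["fx"],0,d["cx"]],[0,d["fy"],d["cy"]],[0,0,1]]),np.array([d["k1"],0,0,0,0.])
def rays(d,px):
    k,D=K(d); u=cv2.undistortPoints(np.float64(px).reshape(-1,1,2),k,D)[:,0]
    return R.from_rotvec(d["attitude"]).apply(np.c_[u[:,0],-u[:,1],-np.ones(len(u))])
def cast(d,px,z):   # onto z=const
    v=rays(d,px); return d["origin"]+v*((z-d["origin"][2])/v[:,2])[:,None]
def plane(d,px,p0,n):
    v=rays(d,px); return d["origin"]+v*(((p0-d["origin"])@n)/(v@n))[:,None]
def proj(d,P):
    c=R.from_rotvec(d["attitude"]).inv().apply(np.atleast_2d(P)-d["origin"]); k,D=K(d)
    return cv2.projectPoints(c*[1,-1,-1],np.zeros(3),np.zeros(3),k,D)[0][:,0]
def tri(d1,p1,d2,p2):
    a,b=rays(d1,[p1])[0],rays(d2,[p2])[0]; s=np.linalg.lstsq(np.c_[a,-b],d2["origin"]-d1["origin"],rcond=None)[0]
    A,B=d1["origin"]+s[0]*a,d2["origin"]+s[1]*b; return (A+B)/2,np.linalg.norm(A-B)
def blobs(d,lo,hi,amin=60):
    m=cv2.inRange(cv2.cvtColor(d["img"],cv2.COLOR_RGB2HSV),lo,hi)
    m=cv2.morphologyEx(m,cv2.MORPH_CLOSE,np.ones((3,3)))
    cs=cv2.findContours(m,cv2.RETR_EXTERNAL,cv2.CHAIN_APPROX_NONE)[0]
    return [c for c in cs if cv2.contourArea(c)>amin]
E
python3 - <<'E'
from h import *
np.set_printoptions(precision=4,suppress=True)
S,T=r.get_image("scene"),r.get_image("top")
for n,d in(("S",S),("T",T)):
    for c in blobs(d,(15,110,90),(30,255,255)):
        q=cv2.minAreaRect(c); print(n,"brass",np.round(q[0],1),np.round(q[1],1),round(q[2],1),cv2.contourArea(c))
        if n=="T" and q[0][0]<300:
            z=.018 if q[0][0]>220 else .058
            B=cast(d,cv2.boxPoints(q),z); print(B.mean(0), [np.linalg.norm(B[i]-B[i-1]) for i in(1,2)], [np.degrees(np.arctan2(*(B[i]-B[i-1])[1::-1])) for i in (1,2)])
    for c in blobs(d,(10,40,120),(25,160,255),2000):
        q=cv2.minAreaRect(c); print(n,"wood",np.round(cv2.boxPoints(q),1).tolist(),cv2.contourArea(c))
t=cv2.resize(T["img"][160:260,345:465],None,fx=5,fy=5,interpolation=2)
s=cv2.resize(S["img"][190:310,75:215],None,fx=5,fy=5,interpolation=2)
im=np.zeros((600,800,3),np.uint8); 
t=cv2.resize(T["img"][150:270,340:460],(400,400),interpolation=2); s=cv2.resize(S["img"][190:310,90:210],(400,400),interpolation=2)
p=cv2.resize(T["img"][180:270,135:285],(333,200),interpolation=2);p2=cv2.resize(S["img"][145:250,285:435],(286,200),interpolation=2)
im[:400,:400]=t;im[:400,400:]=s;im[400:,:333]=p;im[400:,400:686]=p2
cv2.imwrite("pics/crop1.png",im[...,::-1])
E
```

```text
S brass [151.2 287.4] [ 5.  68.7] 77.2 120.5
S brass [311.2 215. ] [39.4 19.2] 85.2 690.0
S brass [387.5 169.6] [27.8 10.8] 51.3 254.5
S wood [[85.9000015258789, 204.10000610351562], [197.0, 196.6999969482422], [203.5, 294.0], [92.4000015258789, 301.3999938964844]] 7229.0
S wood [[360.70001220703125, 157.8000030517578], [413.1000061035156, 140.6999969482422], [435.6000061035156, 209.8000030517578], [383.20001220703125, 226.89999389648438]] 2675.0
T brass [173.7 235.7] [27.   9.9] 81.9 232.5
[0.4603 0.2976 0.058 ] [np.float64(0.025898564708153396), np.float64(0.07170938442161612)] [np.float64(-80.23876076798899), np.float64(-168.218102572896)]
T brass [255.4 218.2] [15. 41.] 14.0 572.5
[0.5205 0.088  0.018 ] [np.float64(0.11261609464069405), np.float64(0.04104016787860891)] [np.float64(-11.677412291579587), np.float64(-102.99754653506697)]
T wood [[371.5, 176.8000030517578], [443.79998779296875, 169.8000030517578], [450.79998779296875, 242.39999389648438], [378.5, 249.39999389648438]] 4942.5
```

View pics/crop1.png

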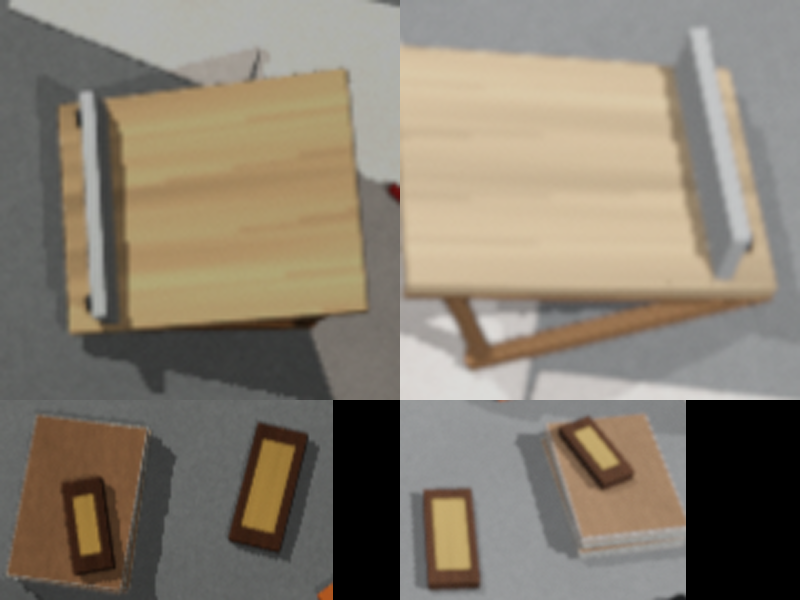

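The crop confirms both plaques: dark wood with a brass plate. In the top view the stand's corners are at about (358.6,181), (361,249.6), (444,171) and (450,243), and the bar's top edges and uphill foot are visible.

```bash
python3 - <<'E'
from h import *
np.set_printoptions(precision=4,suppress=True)
S,T=r.get_image("scene"),r.get_image("top")
print("long",tri(S,(311.2,215),T,(255.4,218.2)),"short",tri(S,(387.5,169.6),T,(173.7,235.7)))
t=lambda c:np.array([340,150])+np.array(c)*.3
s=lambda c:np.array([90,190])+(np.array(c)-[400,0])*.3
lo=cast(T,[t((62,103)),t((70,332))],.03); hi=cast(T,[t((347,70)),t((366,310))],.119)
print("low corners",lo,np.linalg.norm(lo[1]-lo[0]),"high",hi,np.linalg.norm(hi[1]-hi[0]))
los=cast(S,[s((730,70)),s((775,290))],.03);print("low from scene",los)
u=hi.mean(0)-lo.mean(0); print("run",np.linalg.norm(u[:2]),"yaw",np.degrees(np.arctan2(u[1],u[0])))
for e in(lo,hi,los): v=e[1]-e[0]; print("edge yaw",np.degrees(np.arctan2(v[1],v[0]))) 
# bar: foot in scene on slope plane
ex=np.r_[u[:2]/np.linalg.norm(u[:2]),0]; th=np.radians(25)
X=ex*np.cos(th)+np.array([0,0,np.sin(th)]); n=-ex*np.sin(th)+np.array([0,0,np.cos(th)])
F=plane(S,[s((678,70)),s((722,278))],lo.mean(0),n); print("foot",F,np.linalg.norm(F[1]-F[0]), (F-lo.mean(0))@X)
# top uphill edge of bar, 45 mm off the slope
for d,p in((T,[t((95,91)),t((105,317))]),(S,[s((690,31)),s((737,243))])):
    E=plane(d,p,lo.mean(0)+.045*n,n); print("topedge",E-.045*n,np.linalg.norm(E[1]-E[0]),(E-lo.mean(0))@X)
E
```

```text
long (array([0.5201, 0.0873, 0.017 ]), np.float64(0.001974677814126585)) short (array([0.4596, 0.2963, 0.0589]), np.float64(0.001949574054050811))
low corners [[ 0.6283 -0.1895  0.03  ]
 [ 0.44   -0.1938  0.03  ]] 0.18834268137427568 high [[ 0.6347 -0.3957  0.119 ]
 [ 0.4482 -0.4009  0.119 ]] 0.18654586741224874
low from scene [[ 0.4496 -0.1931  0.03  ]
 [ 0.6374 -0.1883  0.03  ]]
run 0.2067457692198323 yaw -87.96246044105564
edge yaw -178.69918809572093
edge yaw -178.40683527710672
edge yaw 1.462835130010748
foot [[ 0.4538 -0.2276  0.0454]
 [ 0.6298 -0.2193  0.0445]] 0.17618938961779435 [0.0365 0.0342]
topedge [[ 0.6225 -0.2251  0.047 ]
 [ 0.4443 -0.23    0.0464]] 0.17836213823118133 [0.0403 0.0388]
topedge [[ 0.4587 -0.2318  0.0475]
 [ 0.6355 -0.2232  0.0464]] 0.17709326142650517 [0.0413 0.0388]
```

```bash
python3 - <<'E'
from h import *
np.set_printoptions(precision=4,suppress=True)
S,T=r.get_image("scene"),r.get_image("top")
t=lambda c:np.array([340,150])+np.array(c)*.3
s=lambda c:np.array([90,190])+(np.array(c)-[400,0])*.3
P={}
for k,a,b in(("lowfar",(730,70),(70,332)),("lownear",(775,290),(62,103)),("bartopfar",(690,31),(105,317)),("bartopnear",(737,243),(95,91))):
    P[k],e=tri(S,s(a),T,t(b)); print(k,P[k],e)
# bigger crop of scene stand for the high corners
c=cv2.resize(S["img"][190:305,80:210],(780,690),interpolation=cv2.INTER_CUBIC)[:600]
cv2.imwrite("pics/stand2.png",c[...,::-1])
E
```

```text
lowfar [ 0.4415 -0.1944  0.0206] 0.001959384020208841
lownear [ 0.6311 -0.1898  0.0206] 0.002498593940208415
bartopfar [ 0.4456 -0.2136  0.0741] 0.00016297261000827019
bartopnear [ 0.6259 -0.2067  0.0747] 0.003589576562592338
```

View pics/stand2.png

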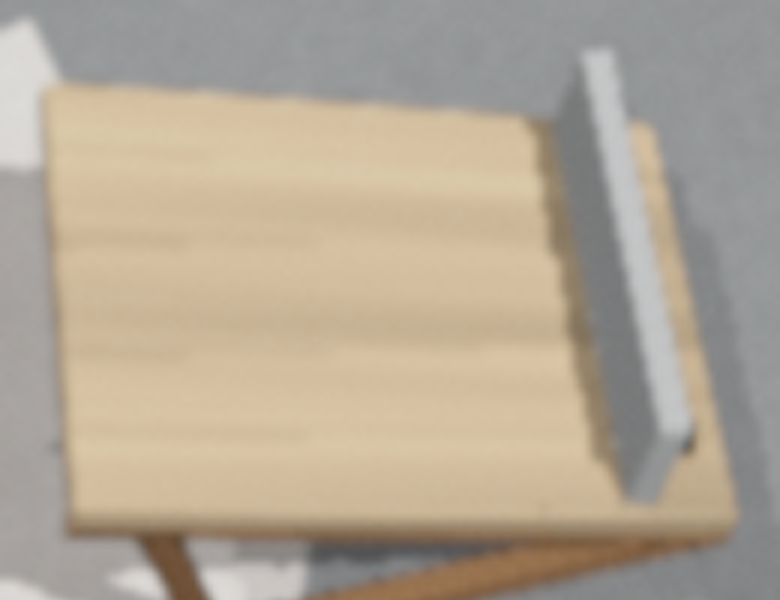

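```bash
python3 - <<'E'
from h import *
np.set_printoptions(precision=4,suppress=True)
S,T=r.get_image("scene"),r.get_image("top")
t=lambda c:np.array([340,150])+np.array(c)*.3
s=lambda c:np.array([80,190])+np.array(c)/6
P={}
for k,a,b in(("lowfar",(655,125),(70,332)),("lownear",(737,520),(62,103)),("hifar",(45,92),(366,310)),("hinear",(72,515),(347,70)),("bartopfar",(583,52),(105,317)),("bartopnear",(663,430),(94,91))):
    P[k],e=tri(S,s(a),T,t(b)); print(k,P[k],e)
lo=(P["lowfar"]+P["lownear"])/2; hi=(P["hifar"]+P["hinear"])/2; u=hi-lo
print("lo",lo,"hi",hi,"len",np.linalg.norm(u),"slope",np.degrees(np.arctan2(u[2],np.hypot(*u[:2]))),"yaw",np.degrees(np.arctan2(u[1],u[0])))
psi=np.radians(-88.2)
ex=np.array([np.cos(psi),np.sin(psi),0]); th=np.radians(25)
X=ex*np.cos(th)+np.array([0,0,np.sin(th)]); n=-ex*np.sin(th)+np.array([0,0,np.cos(th)]); c=(lo+hi)/2
for p in P: print(p,(P[p]-c)@X,(P[p]-c)@n)
F=plane(S,[s((555,120)),s((632,500))],c,n); print("foot",F,np.linalg.norm(F[1]-F[0]),(F-c)@X)
for d,p in((T,[t((105,317)),t((94,91))]),(S,[s((583,52)),s((663,430))])):
    E=plane(d,p,c+.045*n,n); print("topedge",E-.045*n,np.linalg.norm(E[1]-E[0]),(E-c)@X)
E
```

```text
lowfar [ 0.4414 -0.1941  0.021 ] 0.00234749479280306
lownear [ 0.6309 -0.1893  0.0214] 0.0032157501800004263
hifar [ 0.4494 -0.4032  0.1121] 0.00012871874768075595
hinear [ 0.6365 -0.3971  0.1134] 0.0008795804144064006
bartopfar [ 0.4454 -0.2131  0.0759] 0.00019548788897238357
bartopnear [ 0.6249 -0.2063  0.0778] 0.0015793455730921885
lo [ 0.5362 -0.1917  0.0212] hi [ 0.5429 -0.4002  0.1127] len 0.22775844641913132 slope 23.692178178420956 yaw -88.14576153498271
lowfar -0.114451610649704 0.002677337283806036
lownear -0.1132474206405216 0.002520939814626942
hifar 0.11365824651900189 -0.003195234762210876
hinear 0.11404078477122366 -0.0020030423362220884
bartopfar -0.07397635092413384 0.044365862891151416
bartopnear -0.07416953291596197 0.04651668165579179
foot [[ 0.4414 -0.2301  0.0349]
 [ 0.6221 -0.2226  0.034 ]] 0.1808508624169982 [-0.076 -0.078]
topedge [[ 0.4458 -0.232   0.0358]
 [ 0.6258 -0.2264  0.0358]] 0.18004832069004711 [-0.0737 -0.0737]
topedge [[ 0.4466 -0.2319  0.0358]
 [ 0.6243 -0.2247  0.035 ]] 0.17790876960722635 [-0.0738 -0.0757]
```

```bash
cat >> h.py <<'E'
np.set_printoptions(precision=4,suppress=True)
psi=np.radians(-88.1); th=np.radians(25)
ex=np.array([np.cos(psi),np.sin(psi),0]); ez=np.array([0,0,1.])
X=ex*np.cos(th)+ez*np.sin(th); N=-ex*np.sin(th)+ez*np.cos(th); Y=np.cross(N,X)
B0=np.array([.535,-.2285,.0355])
def bs(x,y,z): return B0+x*X+y*Y+z*N
def inbs(p): return np.array([(p-B0)@a for a in(X,Y,N)])
def tool(xax,zax): zax=zax-xax*(zax@xax); zax/=np.linalg.norm(zax); return R.from_matrix(np.c_[xax,np.cross(zax,xax),zax])
def delta(pos,rot):
    """turn first (total, deg, tool axes), then shift in the turned tool's axes (mm)"""
    s=r.state(); c=R.from_rotvec(s["tcp_rot"]); w=(c.inv()*rot).as_rotvec(degrees=True)
    print("turn",w,"then shift mm",rot.inv().apply(pos-s["eef_pos"])*1e3)
E
python3 - <<'E'
from h import *
s=r.state(); print(R.from_rotvec(s["tcp_rot"]).as_matrix(), X,N,Y)
for a in(77.7,-102.3):
    z=np.array([np.cos(np.radians(a)),np.sin(np.radians(a)),0]); G=tool(-ez,z)
    for sg in(1,-1): print(a,sg,np.linalg.norm((G.inv()*tool(-N,sg*X)).as_rotvec(degrees=True)))
    delta(np.array([.520,.0877,.10]),G)
E
```

```text
[[ 0.     -0.9048  0.4258]
 [-0.      0.4258  0.9048]
 [-1.     -0.     -0.    ]] [ 0.03   -0.9058  0.4226] [-0.014   0.4224  0.9063] [0.9995 0.0332 0.    ]
77.7 1 166.1382685507207
77.7 -1 28.695425341462883
turn [-12.8998  -0.0005   0.0002] then shift mm [ 148.2904 -366.6003 -339.6534]
-102.3 1 28.695425341462872
-102.3 -1 166.13826855072074
turn [167.1002   0.0003   0.0007] then shift mm [148.2904 366.6003 339.6534]
```

```bash
python3 -m inch '[[[0,0,0,-6.45,0,0,0],[0,0,0,-6.45,0,0,0],[0,-0.026,-0.024,0,0,0,0],[0,-0.026,-0.024,0,0,0,0],[0,-0.026,-0.024,0,0,0,0],[0,-0.026,-0.024,0,0,0,0],[0,-0.026,-0.024,0,0,0,0],[0,-0.026,-0.024,0,0,0,0]]]' 60
python3 -m inch '[[[0,-0.026,-0.024,0,0,0,0],[0,-0.026,-0.024,0,0,0,0],[0,-0.026,-0.024,0,0,0,0],[0,-0.026,-0.024,0,0,0,0],[0,-0.026,-0.024,0,0,0,0],[0,-0.026,-0.024,0,0,0,0],[0,-0.026,-0.024,0,0,0,0],[0,-0.026,-0.024,0,0,0,0]]]'
python3 - <<'E'
from h import *
z=np.array([np.cos(np.radians(77.7)),np.sin(np.radians(77.7)),0]); delta(np.array([.520,.0877,.10]),tool(-ez,z))
E
```

```text
clock: 1.17
eef_pos: [0.3565, 0.3223, 0.2486]
tcp_rot: [-1.05, 1.302, 1.05]
wrist_force: [0.6, 0.0, -0.8]
finger_gap: 0.0855
clock: 1.83
eef_pos: [0.519, 0.0902, 0.2485]
tcp_rot: [-1.05, 1.303, 1.049]
wrist_force: [0.6, 1.0, 0.6]
finger_gap: 0.0858
turn [-0.0109  0.0224  0.0326] then shift mm [148.5494  -1.5046  -2.2434]
```

Now down to z=0.10, then a wrist look from close by.

```bash
python3 -m inch '[[[0.03,-0.0015,-0.002,0,0,0,0],[0.03,0,0,0,0,0,0],[0.03,0,0,0,0,0,0],[0.025,0,0,0,0,0,0],[0,0,0,0,0,0,0],[0,0,0,0,0,0,0]]]'
python3 - <<'E'
from h import *
d=r.get_image("wrist"); cv2.imwrite("pics/w1.png",d["img"][...,::-1]); print({k:v for k,v in d.items() if k!="img"})
for c in blobs(d,(15,100,80),(30,255,255),500):
    q=cv2.minAreaRect(c); B=cast(d,cv2.boxPoints(q),.018); print(q,B.mean(0),[np.linalg.norm(B[i]-B[i-1]) for i in(1,2)], [np.degrees(np.arctan2(*(B[i]-B[i-1])[1::-1])) for i in (1,2)])
E
```

```text
clock: 2.33
eef_pos: [0.5183, 0.0895, 0.1321]
tcp_rot: [-1.048, 1.306, 1.052]
wrist_force: [0.2, -0.5, 0.8]
finger_gap: 0.0855
{'fx': 312.067053155777, 'fy': 312.067053155777, 'cx': 277.69184723901265, 'cy': 211.90351768284876, 'k1': 0.00512935242994441, 'origin': array([0.4504, 0.1032, 0.2582]), 'attitude': array([-0.2337, -0.1887,  1.3469])}
((275.0, 212.0), (134.0, 54.0), 90.0) [0.5204 0.0858 0.018 ] [np.float64(0.040714778942883355), np.float64(0.11196298909283879)] [np.float64(77.70801319239902), np.float64(-11.067638825503476)]
((527.8959350585938, 130.68553161621094), (73.58328247070312, 260.2289733886719), 2.726310968399048) [0.5064 0.283  0.018 ] [np.float64(0.19037699691882456), np.float64(0.04932628448855206)] [np.float64(175.67187016764535), np.float64(75.07985329282691)]
((68.82855987548828, 38.283565521240234), (154.91104125976562, 68.18939971923828), 39.52262878417969) [ 0.3672 -0.0246  0.018 ] [np.float64(0.04673024974225883), np.float64(0.09139779779722701)] [np.float64(117.78768410057222), np.float64(38.28949765406509)]
```

View pics/w1.png

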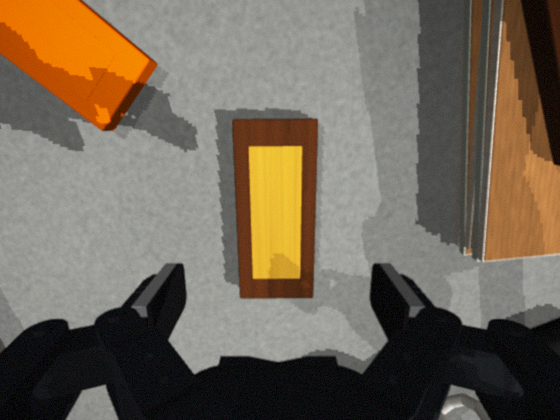

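The wrist view shows the long plaque square to the jaws at (275,212), with the fingers on either side of it and the orange block clear at (90,60). I'm descending onto it.

```bash
python3 -m inch '[[[0.03,-0.002,-0.003,0,0,0,0],[0.03,0,0,0,0,0,0],[0.025,0,0,0,0,0,0],[0.015,0,0,0,0,0,0],[0.009,0,0,0,0,0,0],[0.003,0,0,0,0,0,0],[0,0,0,0,0,0,0]]]'
python3 -m inch '[[[0.002,0,0,0,0,0,0],[0,0,0,0,0,0,0]]]'
python3 - <<'E'
from h import *
z=np.array([np.cos(np.radians(77.7)),np.sin(np.radians(77.7)),0]); delta(np.array([.5204,.0868,.018]),tool(-ez,z));print(r.state()["wrist_force"])
E
```

```text
clock: 2.97
eef_pos: [0.5218, 0.0864, 0.0227]
tcp_rot: [-1.051, 1.301, 1.048]
wrist_force: [0.0, 0.3, -0.1]
finger_gap: 0.0853
clock: 3.13
eef_pos: [0.522, 0.0863, 0.0211]
tcp_rot: [-1.051, 1.3, 1.048]
wrist_force: [-0.2, 0.8, 0.3]
finger_gap: 0.0857
turn [0.0048 0.0554 0.189 ] then shift mm [3.0515 1.6584 0.1141]
[-0.2459  0.7966  0.278 ]
```

```bash
python3 -m inch '[[[0.003,0.0015,0,0,0,0,0],[0.002,0,0,0,0,0,0],[0,0,0,0,0,0,0.1],[0,0,0,0,0,0,0.25],[0,0,0,0,0,0,0.4],[0,0,0,0,0,0,0.4],[0,0,0,0,0,0,0.4],[0,0,0,0,0,0,0.4]]]' 50
python3 -m inch '[[[0,0,0,0,0,0,0.5],[0,0,0,0,0,0,0.5],[0,0,0,0,0,0,0.5]]]'
```

```text
clock: 3.8
eef_pos: [0.5195, 0.0866, 0.0147]
tcp_rot: [-1.05, 1.302, 1.049]
wrist_force: [-0.1, 0.0, 2.5]
finger_gap: 0.0625
clock: 4.05
eef_pos: [0.5195, 0.0866, 0.0147]
tcp_rot: [-1.05, 1.302, 1.049]
wrist_force: [0.4, 0.9, 3.7]
finger_gap: 0.0627
```

```bash
python3 -m inch '[[[-0.01,0,0,0,0,0,0.5],[-0.03,0,0,0,0,0,0.5],[-0.04,0,0,0,0,0,0.5],[-0.04,0,0,0,0,0,0.5],[-0.04,0,0,0,0,0,0.5],[-0.04,0,0,0,0,0,0.5],[-0.02,0,0,0,0,0,0.5],[0,0,0,0,0,0,0.5]]]'
python3 - <<'E'
from h import *
print(r.state()["wrist_force"]); d=r.get_image("wrist"); cv2.imwrite("pics/w2.png",d["img"][...,::-1])
G=tool(-N,-X); print(bs(.066,0,.1)); delta(bs(.066,0,.1),G)
c=R.from_rotvec(r.state()["tcp_rot"]); print("shift in present axes",c.inv().apply(bs(.066,0,.15)-r.state()["eef_pos"]))
E
```

```text
clock: 4.72
eef_pos: [0.5214, 0.0867, 0.2413]
tcp_rot: [-1.054, 1.293, 1.042]
wrist_force: [-0.1, -0.3, -0.5]
finger_gap: 0.0628
[-0.0982 -0.2821 -0.5431]
[ 0.5356 -0.246   0.154 ]
turn [-14.0463  24.9267  -2.7665] then shift mm [ 216.3032   -4.4048 -266.5403]
shift in present axes [ 0.038  -0.0805 -0.3013]
```

```bash
python3 -m inch '[[[0,0,0,-2.81,4.985,-0.553,0.5],[0,0,0,-2.81,4.985,-0.553,0.5],[0,0,0,-2.81,4.985,-0.553,0.5],[0,0,0,-2.81,4.985,-0.553,0.5],[0,0,0,-2.81,4.985,-0.553,0.5],[0.01,0,-0.015,0,0,0,0.5],[0.02,0,-0.025,0,0,0,0.5],[0.02,0,-0.025,0,0,0,0.5]]]'
python3 -m inch '[[[0.022,0,-0.027,0,0,0,0.5],[0.022,0,-0.027,0,0,0,0.5],[0.022,0,-0.027,0,0,0,0.5],[0.022,0,-0.027,0,0,0,0.5],[0.022,0,-0.027,0,0,0,0.5],[0.022,0,-0.027,0,0,0,0.5],[0.015,-0.002,-0.02,0,0,0,0.5],[0,0,0,0,0,0,0.5]]]'
python3 - <<'E'
from h import *
print(r.state()["wrist_force"],r.state()["finger_gap"]); 
d=r.get_image("wrist"); cv2.imwrite("pics/w3.png",d["img"][...,::-1]); print(inbs(d["origin"]))
G=tool(-N,-X); delta(bs(.066,0,.1),G); print(inbs(r.state()["eef_pos"]))
s=r.get_image("scene"); 
im=np.hstack([cv2.resize(d["img"],(400,300)),cv2.resize(s["img"][130:310,60:300],(400,300))]); cv2.imwrite("pics/v3.png",im[...,::-1])
E
```

```text
clock: 5.43
eef_pos: [0.5204, 0.0071, 0.2124]
tcp_rot: [-1.553, 1.508, 1.003]
wrist_force: [-0.3, -0.3, -1.7]
finger_gap: 0.0627
clock: 6.1
eef_pos: [0.5275, -0.2238, 0.1546]
tcp_rot: [-1.543, 1.515, 1.001]
wrist_force: [0.0, 0.5, -1.6]
finger_gap: 0.0625
[ 0.0174  0.4805 -1.6177] 0.06250792514611515
[ 0.0475 -0.0754  0.2364]
turn [ 0.1293  0.1774 -0.8298] then shift mm [ 11.4846  -6.8503 -21.6986]
[ 0.0443 -0.0069  0.1115]
```

View pics/v3.png

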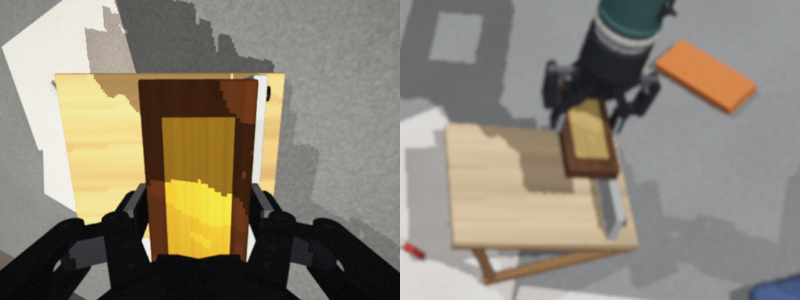

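```bash
python3 -m inch '[[[0,-0.003,-0.011,0,0,-0.8,0.5],[0,-0.004,-0.011,0,0,0,0.5],[0,0,0,0,0,0,0.5],[0,0,0,0,0,0,0.5]]]'
python3 - <<'E'
from h import *
d=r.get_image("wrist"); cv2.imwrite("pics/w4.png",d["img"][...,::-1])
G=tool(-N,-X); delta(bs(.066,0,.1),G); print(inbs(r.state()["eef_pos"]))
c=cv2.resize(d["img"][80:290,300:440],(400,600),interpolation=cv2.INTER_CUBIC); cv2.imwrite("pics/v4.png",c[...,::-1])
E
```

```text
clock: 6.53
eef_pos: [0.5394, -0.2401, 0.1706]
tcp_rot: [-1.561, 1.492, 0.984]
wrist_force: [0.4, 0.1, -1.9]
finger_gap: 0.0626
turn [ 0.1325 -0.005   0.5593] then shift mm [17.2334  3.6872  1.226 ]
[0.0672 0.0037 0.1172]
```

View pics/v4.png

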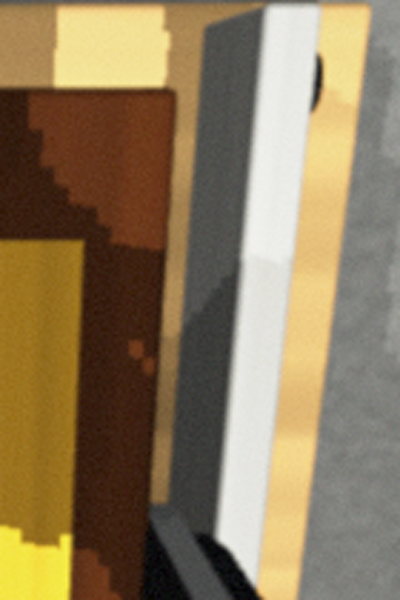

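The close crop shows the bar clearly: its foot line runs from (205,28) to (172,470) and its top uphill edge from (265,8) to (217,530). I'll measure from these.

```bash
python3 - <<'E'
from h import *
d=r.get_image("wrist")
f=lambda p:np.array([300,80])+np.array(p)/2.857
for dz in(-.006,0,.006,.012):
  for nm,p,z in(("foot",[(205,28),(172,470)],0),("top",[(265,8),(217,530)],.045),("end",[(370,8),(300,590)],0)):
    print(dz,nm,[inbs(q)*1e3 for q in plane(d,[f(a) for a in p],bs(0,0,z+dz),N)])
# plaque far corner, downhill top edge: check at held height
h=inbs(r.state()["eef_pos"])[2]-.0057+.009
print(h,[inbs(q)*1e3 for q in plane(d,[f((175,92)),f((150,520))],bs(0,0,h),N)])
E
```

```text
-0.006 foot [array([ -1.2807, -87.8317,  -6.    ]), array([-2.4392, 35.7904, -6.    ])]
-0.006 top [array([ -0.8791, -88.0991,  39.    ]), array([-2.0464, 33.1781, 39.    ])]
-0.006 end [array([-43.342 , -92.6769,  -6.    ]), array([-45.5348,  76.0863,  -6.    ])]
0 foot [array([  0.4125, -87.3406,   0.    ]), array([-0.7179, 33.2879, -0.    ])]
0 top [array([  1.178 , -87.4912,  45.    ]), array([ 0.0453, 30.1976, 45.    ])]
0 end [array([-40.6303, -92.0685,   0.    ]), array([-42.7699,  72.608 ,   0.    ])]
0.006 foot [array([  2.1058, -86.8496,   6.    ]), array([ 1.0034, 30.7854,  6.    ])]
0.006 top [array([  3.2351, -86.8832,  51.    ]), array([ 2.1369, 27.2171, 51.    ])]
0.006 end [array([-37.9185, -91.4602,   6.    ]), array([-40.005 ,  69.1298,   6.    ])]
0.012 foot [array([  3.799 , -86.3586,  12.    ]), array([ 2.7247, 28.2829, 12.    ])]
0.012 top [array([  5.2923, -86.2753,  57.    ]), array([ 4.2286, 24.2365, 57.    ])]
0.012 end [array([-35.2067, -90.8518,  12.    ]), array([-37.2401,  65.6515,  12.    ])]
0.12033754587592706 [array([ 37.5649, -69.7431, 120.3375]), array([ 36.463 ,  -8.8474, 120.3375])]
```

```bash
sed -i 's/-88.1)/-87.7)/; s/^B0=.*/B0=np.array([.5375,-.2284,.0355])/' h.py
python3 - <<'E'
from h import *
G=tool(-N,-X); delta(bs(.066,0,.027),G); print(inbs(r.state()["eef_pos"]),r.state()["wrist_force"])
E
```

```text
turn [-0.2018  0.0051  0.3666] then shift mm [90.0275  0.9152  0.9218]
[0.0669 0.0009 0.117 ] [ 0.0092  0.5281 -1.7699]
```

```bash
python3 -m inch '[[[0.015,0.001,0.001,-0.2,0,0.35,0.5],[0.02,0,0,0,0,0,0.5],[0.02,0,0,0,0,0,0.5],[0.015,0,0,0,0,0,0.5],[0.01,0,0,0,0,0,0.5],[0.006,0,0,0,0,0,0.5],[0,0,0,0,0,0,0.5],[0,0,0,0,0,0,0.5]]]'
python3 - <<'E'
from h import *
G=tool(-N,-X); delta(bs(.066,0,.015),G); print(inbs(r.state()["eef_pos"]),r.state()["wrist_force"])
d=r.get_image("wrist"); cv2.imwrite("pics/w5.png",d["img"][...,::-1])
E
```

```text
clock: 7.3
eef_pos: [0.5392, -0.2755, 0.0911]
tcp_rot: [-1.558, 1.498, 0.993]
wrist_force: [0.4, -0.0, -1.1]
finger_gap: 0.0627
turn [-0.0131 -0.0065 -0.0256] then shift mm [15.505  -0.1917  0.214 ]
[ 0.0662 -0.0002  0.0305] [ 0.3566 -0.0203 -1.0861]
```

View pics/w5.png

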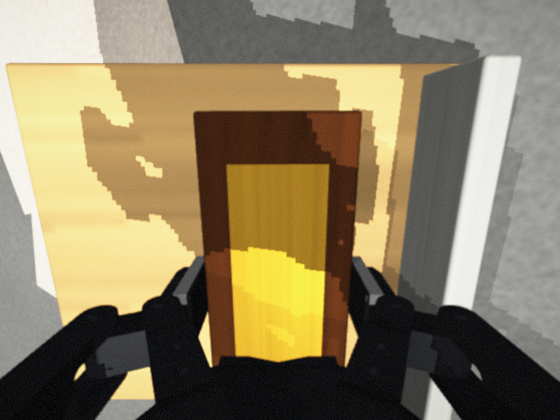

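The plaque hovers parallel to the slope, its downhill edge at about column 355 and the bar's foot at about 410. I'm lowering it in small steps.

```bash
python3 -m inch '[[[0.003,0,0,0,0,0,0.5],[0.003,0,0,0,0,0,0.5],[0.003,0,0,0,0,0,0.5],[0,0,0,0,0,0,0.5]]]'
python3 -m inch '[[[0.002,0,0,0,0,0,0.5],[0.0015,0,0,0,0,0,0.5],[0,0,0,0,0,0,0.5]]]'
python3 -m inch '[[[0.0015,0,0,0,0,0,0.5],[0,0,0,0,0,0,0.5]]]'
```

```text
clock: 7.68
eef_pos: [0.539, -0.2793, 0.0825]
tcp_rot: [-1.558, 1.498, 0.994]
wrist_force: [-0.1, -0.1, -2.6]
finger_gap: 0.0628
clock: 7.93
eef_pos: [0.5394, -0.2807, 0.0802]
tcp_rot: [-1.558, 1.498, 0.993]
wrist_force: [-0.5, 2.3, 1.1]
finger_gap: 0.0626
clock: 8.1
eef_pos: [0.5394, -0.2807, 0.0802]
tcp_rot: [-1.558, 1.498, 0.993]
wrist_force: [-5.1, 6.0, 6.8]
finger_gap: 0.0628
```

```bash
python3 -m inch '[[[-0.001,0,0,0,0,0,0.4],[0,0,0,0,0,0,0.2],[0,0,0,0,0,0,0.1],[0,0,0,0,0,0,0],[0,0,0,0,0,0,0],[0,0,0,0,0,0,0]]]' 20
python3 - <<'E'
from h import *
print(inbs(r.state()["eef_pos"]),r.state()["wrist_force"])
E
```

```text
clock: 8.6
eef_pos: [0.5393, -0.2812, 0.0793]
tcp_rot: [-1.558, 1.498, 0.993]
wrist_force: [-1.0, -0.7, -0.5]
finger_gap: 0.0851
[ 0.0664 -0.0003  0.0174] [-0.9745 -0.7452 -0.4568]
```

```bash
python3 -m inch '[[[-0.015,0,0,0,0,0,0],[-0.02,0,0,0,0,0,0],[-0.015,0,0,0,0,0,0],[0,0,-0.02,0,0,0,1],[0,0,-0.02,0,0,0,1],[0,0,-0.02,0,0,0,1],[0,0,0,0,0,0,1],[0,0,0,0,0,0,1]]]'
python3 - <<'E'
from h import *
d=r.get_image("wrist"); cv2.imwrite("pics/w6.png",d["img"][...,::-1])
G=tool(-N,-X); delta(bs(.125,0,.024),G); print(inbs(r.state()["eef_pos"]),r.state()["wrist_force"])
for c in blobs(d,(15,100,80),(30,255,255),500):
    q=cv2.minAreaRect(c); B=plane(d,cv2.boxPoints(q),bs(0,0,.021),N); B=np.array([inbs(b) for b in B]); print(q[0],q[1],B.mean(0),[np.linalg.norm(B[i]-B[i-1]) for i in(1,2)], [np.degrees(np.arctan2(*(B[i]-B[i-1])[1::-1])) for i in (1,2)])
E
```

```text
clock: 9.27
eef_pos: [0.5407, -0.3149, 0.1505]
tcp_rot: [-1.557, 1.498, 0.991]
wrist_force: [-1.1, 0.2, -0.1]
finger_gap: 0.0255
turn [-0.0535  0.0408 -0.0566] then shift mm [43.1789 -0.5304  0.9068]
[ 0.1259 -0.0005  0.0672] [ 0.2684  0.8768 -0.0771]
(385.1217041015625, 227.17477416992188) (75.83165740966797, 156.91831970214844) [ 0.0656 -0.0076  0.021 ] [np.float64(0.09619807196053393), np.float64(0.04128822774018813)] [np.float64(-90.2198329524343), np.float64(176.08430089006353)]
(361.01837158203125, 215.23159790039062) (281.1871032714844, 381.0434875488281) [ 0.0798 -0.0073  0.021 ] [np.float64(0.19317571205350206), np.float64(0.17597219923813243)] [np.float64(-179.994062531457), np.float64(103.70754432346526)]
```

View pics/w6.png

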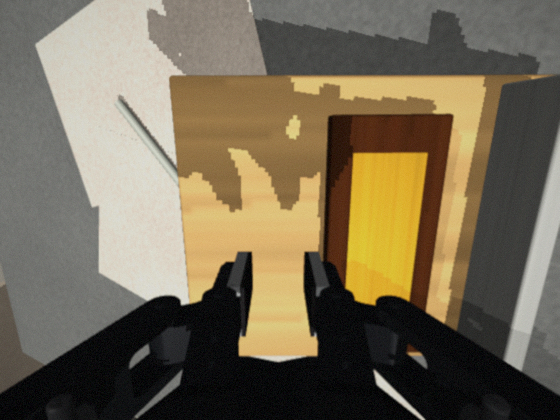

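The long plaque lies flat, its centre about 66 mm up from the bar and parallel to it. I'm closing the fingers and lowering uphill of it.

```bash
python3 -m inch '[[[0,0,0,0,0,0,1],[0,0,0,0,0,0,1],[0.015,0,0,0,0,0,1],[0.015,0,0,0,0,0,1],[0.01,0,0,0,0,0,1],[0.003,0,0,0,0,0,1],[0,0,0,0,0,0,1],[0,0,0,0,0,0,1]]]'
python3 -m inch '[[[0,0,0.005,0,0,0,1],[0,0,0.005,0,0,0,1],[0,0,0,0,0,0,1],[0,0,0,0,0,0,1]]]'
python3 - <<'E'
from h import *
s=r.state(); print(inbs(s["eef_pos"]),[s["wrist_force"]@a for a in(X,Y,N)])
E
```

```text
clock: 9.98
eef_pos: [0.5415, -0.3321, 0.1111]
tcp_rot: [-1.559, 1.498, 0.993]
wrist_force: [-0.1, -1.0, -0.2]
finger_gap: 0.0002
clock: 10.32
eef_pos: [0.5412, -0.3227, 0.107]
tcp_rot: [-1.559, 1.497, 0.993]
wrist_force: [0.7, -0.5, 0.6]
finger_gap: 0.0
[ 0.1158 -0.0001  0.025 ] [np.float64(0.7499051604947167), np.float64(0.6943812641133049), np.float64(0.31862134940713066)]
```

```bash
python3 -m inch '[[[0,0,0.004,0,0,0,1],[0,0,0.004,0,0,0,1],[0,0,0.004,0,0,0,1],[0,0,0.004,0,0,0,1],[0,0,0,0,0,0,1]]]'
python3 - <<'E'
from h import *
s=r.state(); print(inbs(s["eef_pos"]),[s["wrist_force"]@a for a in(X,Y,N)])
E
python3 -m inch '[[[0,0,0.003,0,0,0,1],[0,0,0.003,0,0,0,1],[0,0,0.003,0,0,0,1],[0,0,0.003,0,0,0,1],[0,0,0,0,0,0,1]]]'
python3 - <<'E'
from h import *
s=r.state(); print(inbs(s["eef_pos"]),[s["wrist_force"]@a for a in(X,Y,N)])
d=r.get_image("wrist"); cv2.imwrite("pics/w7.png",d["img"][...,::-1])
E
```

```text
clock: 10.73
eef_pos: [0.5402, -0.3078, 0.0993]
tcp_rot: [-1.558, 1.498, 0.995]
wrist_force: [-0.7, -0.4, 0.0]
finger_gap: 0.0004
[ 0.099  -0.0005  0.0242] [np.float64(0.31164712872488637), np.float64(-0.7580035026343005), np.float64(-0.14257133927777868)]
clock: 11.15
eef_pos: [0.5398, -0.2973, 0.0945]
tcp_rot: [-1.558, 1.498, 0.994]
wrist_force: [-0.3, 0.1, 0.1]
finger_gap: 0.0001
[ 0.0874 -0.0004  0.0243] [np.float64(-0.07248292153273833), np.float64(-0.27388618992336017), np.float64(0.1663097260630329)]
```

View pics/w7.png

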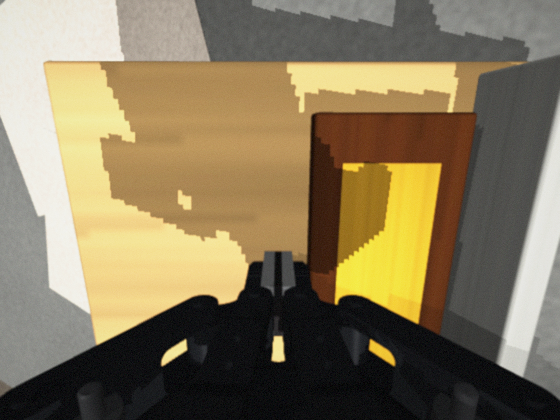

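The plaque is close to the bar now (edge at column 475, bar face at about 478). I'm continuing in sub-millimetre steps and reading the force.

```bash
cat > f.py <<'E'
from h import *
s=r.state(); print(inbs(s["eef_pos"])*1e3,np.array([s["wrist_force"]@a for a in(X,Y,N)]))
E
for i in 1 2 3; do python3 -m inch '[[[0,0,0.001,0,0,0,1],[0,0,0.001,0,0,0,1],[0,0,0,0,0,0,1]]]' >/dev/null; python3 f.py; done
```

```text
[86.0971 -0.3029 24.5055] [-1.4835  0.4594 -0.0732]
[84.0595 -0.3189 24.4681] [-0.4566 -0.6044 -0.8833]
[81.9958 -0.3274 24.4774] [0.5043 0.2289 0.4527]
```

```bash
python3 -m inch '[[[0,0,0.001,0,0,0,1],[0,0,0,0,0,0,1]]]' >/dev/null; python3 f.py; python3 -m inch '[[[0,0,0.001,0,0,0,1],[0,0,0,0,0,0,1]]]' >/dev/null; python3 f.py;  python3 -m inch '[[[0,0,0.0005,0,0,0,1],[0,0,0,0,0,0,1]]]' >/dev/null; python3 f.py
```

```text
[80.9934 -0.3291 24.4805] [ 0.1976 -0.6492  0.064 ]
[79.9979 -0.3547 24.453 ] [-0.4496  0.4187 -0.0502]
[79.639  -0.3018 24.5185] [-0.0839 -0.5855 -0.497 ]
```

```bash
for i in 1; do python3 -m inch '[[[0,0,0.001,0,0,0,1],[0,0,0,0,0,0,1]]]' >/dev/null; python3 f.py; done;  python3 - <<'E'
from h import *
d=r.get_image("wrist"); c=cv2.resize(d["img"][40:260,290:560],(736,600),interpolation=cv2.INTER_CUBIC); cv2.imwrite("pics/v8.png",c[...,::-1])
E
```

```text
[79.0989 -0.2829 24.5905] [ 2.1895 -0.4808 -0.6095]
```

View pics/v8.png

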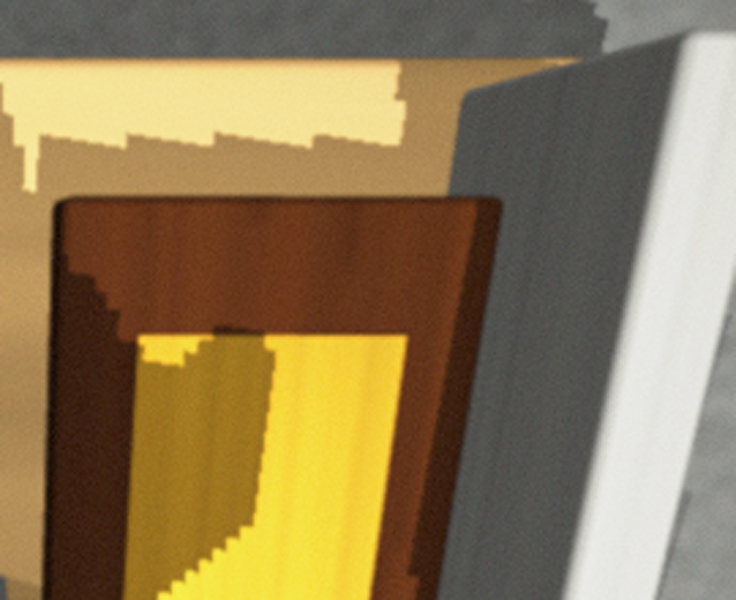

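The plaque's edge meets the bar face along its visible length, and the force is starting to rise. I'll bring it to about 5 N.

```bash
python3 -m inch '[[[0,0,0.0003,0,0,0,1],[0,0,0,0,0,0,1]]]' >/dev/null; python3 f.py; python3 -m inch '[[[0,0,0.0003,0,0,0,1],[0,0,0,0,0,0,1]]]' >/dev/null; python3 f.py
```

```text
[79.0602 -0.2736 24.6142] [ 3.1179 -0.1049 -0.8719]
[79.0044 -0.2718 24.6634] [ 2.7078 -0.7056 -1.2841]
```

```bash
python3 -m inch '[[[0,0,0.0005,0,0,0,1],[0,0,0,0,0,0,1]]]' >/dev/null; python3 f.py; python3 -m inch '[[[0,0,0.0004,0,0,0,1],[0,0,0,0,0,0,1]]]' >/dev/null; python3 f.py
```

```text
[78.951  -0.2561 24.8076] [ 5.3581 -0.904  -1.5622]
[78.9149 -0.2035 24.9432] [ 5.5302  0.1593 -0.9846]
```

```bash
python3 -m inch '[[[0,0,-0.01,0,0,0,1],[0,0,-0.01,0,0,0,1],[-0.03,0,0,0,0,0,0.5],[-0.04,0,0,0,0,0,0],[-0.04,0,0,0,0,0,0],[-0.04,0,0,0,0,0,0],[0,0,0,0,0,0,0],[0,0,0,0,0,0,0]]]'
python3 - <<'E'
from h import *
s=r.state(); print(inbs(s["eef_pos"]))
a=np.radians(100.8); delta(np.array([.460,.297,.2]),tool(-ez,np.array([np.cos(a),np.sin(a),0])))
d=r.get_image("wrist"); cv2.imwrite("pics/w9.png",d["img"][...,::-1])
for c in blobs(d,(15,150,120),(30,255,255),500):
    q=cv2.minAreaRect(c); B=plane(d,cv2.boxPoints(q),bs(0,0,.021),N); B=np.array([inbs(b) for b in B]); print(q[0],q[1],B.mean(0),[np.linalg.norm(B[i]-B[i-1]) for i in(1,2)], [np.degrees(np.arctan2(*(B[i]-B[i-1])[1::-1])) for i in (1,2)])
E
```

```text
clock: 14.0
eef_pos: [0.5396, -0.2423, 0.2391]
tcp_rot: [-1.563, 1.493, 0.986]
wrist_force: [-0.1, -0.9, -0.7]
finger_gap: 0.0722
[0.0987 0.0016 0.1786]
turn [ -8.3828 -25.0888  -1.4276] then shift mm [ 39.1307 -22.8418 544.6825]
(349.00616455078125, 194.8892364501953) (46.04011535644531, 118.3730239868164) [0.0337 0.0014 0.021 ] [np.float64(0.11274823756111875), np.float64(0.040611692266056994)] [np.float64(-90.6895870144601), np.float64(176.76649599346018)]
```

View pics/w9.png

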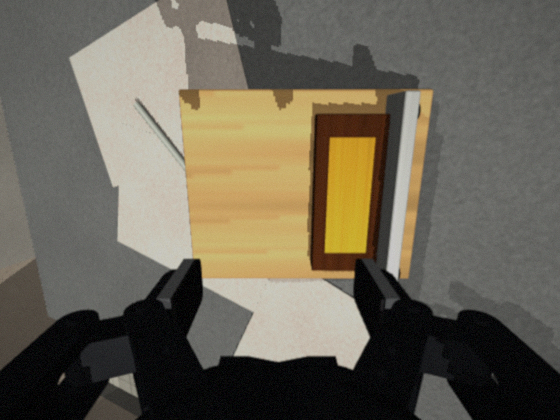

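Step 2 looks right: the long plaque is parallel to the bar and against it, centred to about 1.5 mm. That was my 12th picture, so I'll work from numbers from here. Next is the short plaque.

```bash
python3 -m inch '[[[0,0,0,-2.1,-6.27,-0.36,0],[0,0,0,-2.1,-6.27,-0.36,0],[0,0,0,-2.1,-6.27,-0.36,0],[0,0,0,-2.1,-6.27,-0.36,0],[0,0,0.025,0,0,0,0],[0,-0.002,0.035,0,0,0,0],[0,-0.002,0.035,0,0,0,0],[0,-0.002,0.035,0,0,0,0]]]'
python3 -m inch '[[[0,-0.002,0.035,0,0,0,0],[0,-0.002,0.035,0,0,0,0],[0,-0.002,0.035,0,0,0,0],[0,-0.002,0.035,0,0,0,0],[0,-0.002,0.035,0,0,0,0],[0,-0.002,0.035,0,0,0,0],[0,-0.002,0.035,0,0,0,0],[0,-0.002,0.035,0,0,0,0]]]'
python3 -m inch '[[[0,-0.001,0.035,0,0,0,0],[0,0,0.035,0,0,0,0],[0.02,0,0.02,0,0,0,0],[0.02,0,0,0,0,0,0],[0,0,0,0,0,0,0],[0,0,0,0,0,0,0]]]'
cat > sh.py <<'E'
from h import *
a=np.radians(100.8); delta(np.array([.460,.297,.06]),tool(-ez,np.array([np.cos(a),np.sin(a),0])))
d=r.get_image("wrist"); cv2.imwrite("pics/w10.png",d["img"][...,::-1])
for c in blobs(d,(18,150,90),(30,255,255),500):
    q=cv2.minAreaRect(c); B=cast(d,cv2.boxPoints(q),.058); print(q,B.mean(0),[np.linalg.norm(B[i]-B[i-1]) for i in(1,2)], [np.degrees(np.arctan2(*(B[i]-B[i-1])[1::-1])) for i in (1,2)])
E
python3 sh.py
```

```text
clock: 14.72
eef_pos: [0.5184, -0.1136, 0.2319]
tcp_rot: [-1.334, 1.122, 1.355]
wrist_force: [-0.0, -0.5, 0.2]
finger_gap: 0.0856
clock: 15.38
eef_pos: [0.4821, 0.1652, 0.2331]
tcp_rot: [-1.338, 1.123, 1.355]
wrist_force: [1.4, 0.7, 0.1]
finger_gap: 0.0855
clock: 15.88
eef_pos: [0.4658, 0.252, 0.1926]
tcp_rot: [-1.339, 1.126, 1.357]
wrist_force: [0.5, 0.7, 0.2]
finger_gap: 0.0852
turn [-0.0942  0.0744 -0.8196] then shift mm [132.6087  -2.7145  45.2771]
((329.4033508300781, 209.49685668945312), (29.146127700805664, 79.82943725585938), 1.847610354423523) [0.46   0.2956 0.058 ] [np.float64(0.07159926749308111), np.float64(0.024451900022642713)] [np.float64(-169.26491053202582), np.float64(98.8435676604365)]
```

```bash
python3 -m inch '[[[0,-0.001,0.022,0.4,0,-0.8,0],[0,-0.002,0.022,0,0,0,0],[0.03,0,0,0,0,0,0],[0.03,0,0,0,0,0,0],[0,0,0,0,0,0,0],[0,0,0,0,0,0,0]]]'
python3 sh.py
```

```text
clock: 16.43
eef_pos: [0.4621, 0.2957, 0.1353]
tcp_rot: [-1.34, 1.115, 1.338]
wrist_force: [0.0, -0.1, -0.0]
finger_gap: 0.0857
turn [-0.5699  0.0983  0.2055] then shift mm [75.2677  1.8487  1.6452]
((278.5, 222.0), (98.0, 37.0), 90.0) [0.4599 0.2949 0.058 ] [np.float64(0.02417714819784452), np.float64(0.07068107387501839)] [np.float64(100.21473024904537), np.float64(11.236880943677951)]
```

```bash
python3 -m inch '[[[0.03,0.002,0,0,0,0,0],[0.03,0,0,0,0,0,0],[0.012,0,0,0,0,0,0],[0.0055,0,0,0,0,0,0],[0,0,0,0,0,0,0],[0,0,0,0,0,0,0]]]'
python3 -m inch '[[[0,0,0,0,0,0,0.2],[0,0,0,0,0,0,0.3],[0,0,0,0,0,0,0.45],[0,0,0,0,0,0,0.6],[0,0,0,0,0,0,0.6],[0,0,0,0,0,0,0.6],[0,0,0,0,0,0,0.6],[0,0,0,0,0,0,0.6]]]' 50
python3 -m inch '[[[0,0,0,0,0,0,0.6]]]'
```

```text
clock: 16.98
eef_pos: [0.4623, 0.2973, 0.0606]
tcp_rot: [-1.341, 1.108, 1.335]
wrist_force: [-0.1, 0.2, 0.1]
finger_gap: 0.0859
clock: 17.65
eef_pos: [0.4619, 0.2973, 0.0601]
tcp_rot: [-1.342, 1.108, 1.336]
wrist_force: [-0.6, 0.5, 6.4]
finger_gap: 0.0468
clock: 17.73
eef_pos: [0.4619, 0.2973, 0.0601]
tcp_rot: [-1.342, 1.108, 1.336]
wrist_force: [-0.6, -0.5, 6.0]
finger_gap: 0.0465
```

```bash
python3 -m inch '[[[-0.01,0,0,0,0,0,0.6],[-0.03,0,0,0,0,0,0.6],[-0.04,0,0,0,0,0,0.6],[-0.04,0,0,0,0,0,0.6],[-0.04,0,0,0,0,0,0.6],[-0.02,0,0,0,0,0,0.6],[0,0,0,0,0,0,0.6],[0,0,0,0,0,0,0.6]]]'
python3 - <<'E'
from h import *
delta(bs(.052,0,.15),tool(-N,-X))
d=r.get_image("wrist")
for c in blobs(d,(18,150,90),(30,255,255),500): print(cv2.minAreaRect(c))
E
python3 f.py
```

```text
clock: 18.4
eef_pos: [0.46, 0.2963, 0.2397]
tcp_rot: [-1.341, 1.109, 1.336]
wrist_force: [-0.4, 1.0, -2.5]
finger_gap: 0.0466
turn [ 7.7859 25.1902  2.2421] then shift mm [ 258.0013  -56.351  -443.6852]
((276.0, 273.5), (141.0, 56.0), 90.0)
[-392.3254  -57.1675  405.6879] [-1.5597 -0.1884 -1.9347]
```

```bash
python3 -m inch '[[[0,0,0,1.95,6.3,0.56,0.6],[0,0,0,1.95,6.3,0.56,0.6],[0,0,0,1.95,6.3,0.56,0.6],[0,0,0,1.95,6.3,0.56,0.6],[0.01,-0.002,-0.018,0,0,0,0.6],[0.018,-0.004,-0.031,0,0,0,0.6],[0.018,-0.004,-0.031,0,0,0,0.6],[0.018,-0.004,-0.031,0,0,0,0.6]]]'
python3 -m inch '[[[0.018,-0.004,-0.031,0,0,0,0.6],[0.018,-0.004,-0.031,0,0,0,0.6],[0.018,-0.004,-0.031,0,0,0,0.6],[0.018,-0.004,-0.031,0,0,0,0.6],[0.018,-0.004,-0.031,0,0,0,0.6],[0.018,-0.004,-0.031,0,0,0,0.6],[0.018,-0.004,-0.031,0,0,0,0.6],[0.015,-0.003,-0.025,0,0,0,0.6]]]'
python3 -m inch '[[[0.01,-0.002,-0.02,0,0,0,0.6],[0,0,0,0,0,0,0.6],[0,0,0,0,0,0,0.6]]]'
python3 -c "
from h import *
delta(bs(.052,0,.06),tool(-N,-X))"; python3 f.py
```

```text
clock: 19.12
eef_pos: [0.4776, 0.168, 0.2233]
tcp_rot: [-1.561, 1.505, 1.0]
wrist_force: [1.1, 0.2, -1.4]
finger_gap: 0.0464
clock: 19.78
eef_pos: [0.519, -0.1105, 0.1984]
tcp_rot: [-1.556, 1.505, 1.0]
wrist_force: [-0.2, 0.8, -1.9]
finger_gap: 0.0463
clock: 20.03
eef_pos: [0.5219, -0.1313, 0.1981]
tcp_rot: [-1.553, 1.505, 0.999]
wrist_force: [0.8, 0.8, -1.7]
finger_gap: 0.0468
turn [ 0.0496  0.0468 -0.5084] then shift mm [128.6686 -11.6421 -71.7801]
[-19.7801 -11.6421 188.6686] [-1.3861  0.8204 -1.1886]
```

```bash
python3 -m inch '[[[0.01,-0.003,-0.024,0,0,-0.25,0.6],[0.01,-0.005,-0.024,0,0,-0.25,0.6],[0.01,-0.0035,-0.024,0,0,0,0.6],[0.02,0,0,0,0,0,0.6],[0.02,0,0,0,0,0,0.6],[0.015,0,0,0,0,0,0.6],[0,0,0,0,0,0,0.6],[0,0,0,0,0,0,0.6]]]'
python3 -c "
from h import *
delta(bs(.052,0,.055),tool(-N,-X))
d=r.get_image('wrist'); cv2.imwrite('pics/w11.png',d['img'][...,::-1])
h=inbs(r.state()['eef_pos'])[2]-.0111+.009
for c in blobs(d,(18,120,90),(30,255,255),500):
    q=cv2.minAreaRect(c)
    if q[0][1]<400:
        B=np.array([inbs(b) for b in plane(d,cv2.boxPoints(q),bs(0,0,h),N)]);print(q,B.mean(0),[np.linalg.norm(B[i]-B[i-1]) for i in(1,2)], [np.degrees(np.arctan2(*(B[i]-B[i-1])[1::-1])) for i in (1,2)])
"; python3 f.py
```

```text
clock: 20.7
eef_pos: [0.5387, -0.2298, 0.1527]
tcp_rot: [-1.562, 1.493, 0.995]
wrist_force: [0.7, 0.2, -0.6]
finger_gap: 0.0466
turn [0.196  0.0637 0.1569] then shift mm [50.5626  1.1733 -1.1531]
((276.5, 273.5), (141.0, 57.0), 90.0) [ 0.0525 -0.0015  0.105 ] [np.float64(0.023711180360534777), np.float64(0.06971559296665898)] [np.float64(-179.84515602094353), np.float64(91.58506688866584)]
((223.5, 149.0), (136.0, 277.0), 90.0) [ 0.0736 -0.0567  0.105 ] [np.float64(0.10320951342011814), np.float64(0.05332638832394759)] [np.float64(-179.75906850797446), np.float64(94.5555093158713)]
[ 51.8358   2.1063 107.0937] [-1.332  -0.4662 -0.902 ]
```

```bash
python3 -m inch '[[[0.015,0,0,0,0,0,0.6],[0.015,0,0,0,0,0,0.6],[0.015,0,0,0,0,0,0.6],[0.007,0,0,0,0,0,0.6],[0.003,0,0,0,0,0,0.6],[0,0,0,0,0,0,0.6],[0,0,0,0,0,0,0.6]]]'
python3 f.py
python3 -m inch '[[[0.003,0,0,0,0,0,0.6],[0.003,0,0,0,0,0,0.6],[0,0,0,0,0,0,0.6]]]' >/dev/null; python3 f.py
```

```text
clock: 21.33
eef_pos: [0.5418, -0.2543, 0.1066]
tcp_rot: [-1.566, 1.491, 0.987]
wrist_force: [0.7, 0.0, -1.7]
finger_gap: 0.0469
[53.6385  3.2917 53.4446] [-0.7487  0.7138 -1.5705]
[53.2955  2.599  46.2322] [-0.4515  0.0457 -1.3286]
```

```bash
for i in 1 2; do python3 -m inch '[[[0.0015,0,0,0,0,0,0.6],[0,0,0,0,0,0,0.6]]]' >/dev/null; python3 f.py; done
```

```text
[53.3195  2.5588 44.6289] [-0.773   0.1615 -1.3313]
[53.3002  2.5437 43.0745] [-0.073   0.0611 -1.1892]
```

```bash
python3 -m inch '[[[0.001,0,0,0,0,0,0.6],[0,0,0,0,0,0,0.6]]]' >/dev/null; python3 f.py;
```

```text
[53.322   2.5819 42.1304] [-0.6514 -0.0818 -1.7029]
```

```bash
for i in 1 2; do python3 -m inch '[[[0.001,0,0,0,0,0,0.6],[0,0,0,0,0,0,0.6]]]' >/dev/null; python3 f.py; done
```

```text
[53.4165  2.7252 41.8735] [-0.8977 -1.9548  2.8679]
[53.4394  2.7184 41.7997] [-1.1079 -3.1817  8.0485]
```

Contact came at 41.9 mm, where I expected it. I'm opening only a little, to keep the lower finger off the bar.

```bash
python3 -m inch '[[[-0.001,0,0,0,0,0,0.42],[0,0,0,0,0,0,0.4],[0,0,0,0,0,0,0.38],[0,0,0,0,0,0,0.38],[0,0,0,0,0,0,0.38]]]' 20; python3 f.py
```

```text
clock: 22.83
eef_pos: [0.5414, -0.2593, 0.0953]
tcp_rot: [-1.564, 1.492, 0.989]
wrist_force: [0.7, 0.8, 0.3]
finger_gap: 0.0527
[53.458   2.6608 41.1025] [-0.6065  0.7114  0.591 ]
```

```bash
python3 -m inch '[[[0,0,0,0,0,0,0.33],[0,0,0,0,0,0,0.33],[-0.005,0,0,0,0,0,0.33],[-0.015,0,0,0,0,0,0.33],[-0.02,0,0,0,0,0,0.33],[-0.02,0,0,0,0,0,0.33],[0,0,0,0,0,0,0.33],[0,0,0,0,0,0,0.33]]]'; python3 f.py
cat > pl.py <<'E'
from h import *
d=r.get_image('wrist'); cv2.imwrite('pics/last.png',d['img'][...,::-1])
for c in blobs(d,(18,120,70),(30,255,255),300):
    q=cv2.minAreaRect(c)
    B=np.array([inbs(b) for b in plane(d,cv2.boxPoints(q),bs(0,0,.039),N)]);print(np.array(q[0]),q[1],B.mean(0),[np.linalg.norm(B[i]-B[i-1]) for i in(1,2)], [np.degrees(np.arctan2(*(B[i]-B[i-1])[1::-1])) for i in (1,2)])
E
python3 pl.py
```

```text
clock: 23.5
eef_pos: [0.541, -0.2338, 0.1515]
tcp_rot: [-1.567, 1.49, 0.986]
wrist_force: [-0.2, -0.4, -0.3]
finger_gap: 0.0574
[ 54.0012   3.2429 102.799 ] [ 0.2818 -0.2618 -0.4119]
[276.152  304.0179] (130.0140380859375, 29.37869644165039) [0.0563 0.0552 0.039 ] [np.float64(0.023272065161023783), np.float64(0.08846957979087615)] [np.float64(-94.02761297592592), np.float64(179.33976967918122)]
[278.6226 228.0659] (104.35533142089844, 40.10444641113281) [0.0546 0.0011 0.039 ] [np.float64(0.024420381380887334), np.float64(0.07099893915454132)] [np.float64(-179.2108734314842), np.float64(91.82886069192536)]
[155.5576 184.0716] (16.094680786132812, 121.0003890991211) [ 0.1302 -0.0292  0.039 ] [np.float64(0.07373101962485004), np.float64(0.010032745419576591)] [np.float64(-179.03373579526442), np.float64(87.63597164101421)]
[327.9153 216.4993] (25.10926628112793, 151.1979522705078) [ 0.0233 -0.0048  0.039 ] [np.float64(0.10085460492601453), np.float64(0.014798036302803472)] [np.float64(-88.48189388392382), np.float64(179.503094078246)]
[397.1482 193.7837] (18.43023109436035, 201.0279998779297) [-0.0187 -0.0171  0.039 ] [np.float64(0.12772718732279623), np.float64(0.010503687521714248)] [np.float64(-90.15349439218578), np.float64(174.22999888342235)]
[224. 181.] (210.0, 292.0) [ 0.0883 -0.0247  0.039 ] [np.float64(0.1624053347766194), np.float64(0.13183684866674578)] [np.float64(-179.9767804586822), np.float64(94.8683421255928)]
```

```bash
python3 -m inch '[[[0,0.001,-0.015,0,0,0,1],[0,0.001,-0.02,0,0,0,1],[0,0,-0.015,0,0,0,1],[0,0,0,0,0,0,1],[0,0,0,0,0,0,1],[0,0,0,0,0,0,1],[0,0,0,0,0,0,1],[0.02,0,0,0,0,0,1]]]'
python3 -m inch '[[[0.02,0,0,0,0,0,1],[0.01,0,0,0,0,0,1],[0.007,0,0,0,0,0,1],[0,0,0,0,0,0,1],[0,0,0,0,0,0,1]]]'; python3 f.py
```

```text
clock: 24.22
eef_pos: [0.5425, -0.2868, 0.1563]
tcp_rot: [-1.57, 1.488, 0.983]
wrist_force: [0.3, 0.1, 0.3]
finger_gap: 0.0002
clock: 24.63
eef_pos: [0.5412, -0.303, 0.1192]
tcp_rot: [-1.564, 1.492, 0.99]
wrist_force: [0.3, 0.2, 0.2]
finger_gap: 0.0004
[103.0707   0.7265  44.3308] [-0.0449  0.3462  0.2485]
```

```bash
python3 -m inch '[[[0.001,0,0.004,0,0,0,1],[0,0,0.004,0,0,0,1],[0,0,0.003,0,0,0,1],[0,0,0.003,0,0,0,1],[0,0,0.003,0,0,0,1],[0,0,0,0,0,0,1]]]' >/dev/null; python3 f.py
python3 -m inch '[[[0,0,0.003,0,0,0,1],[0,0,0.003,0,0,0,1],[0,0,0.003,0,0,0,1],[0,0,0.003,0,0,0,1],[0,0,0,0,0,0,1]]]' >/dev/null; python3 f.py; python3 pl.py | sed -n 1,3p
```

```text
[85.5755  0.6798 43.4738] [-0.7436 -0.1082  0.1176]
[73.5307  0.5178 43.1014] [-0.1448  0.1978  0.1731]
[364.6442 255.9782] (57.341609954833984, 99.60940551757812) [ 0.0356 -0.0103  0.039 ] [np.float64(0.04858359952722358), np.float64(0.02467783605446524)] [np.float64(-90.13383155596803), np.float64(176.43726995272127)]
[251.5 158. ] (184.0, 417.0) [ 0.0854 -0.0519  0.039 ] [np.float64(0.15729430826747132), np.float64(0.07622231142031742)] [np.float64(-179.90893656369974), np.float64(99.52759646496841)]
```

The short plaque is moving, now at x≈35.6 mm. I'll make the final approach in small steps with force checks.

```bash
python3 -m inch '[[[0,0,0.002,0,0,0,1],[0,0,0.002,0,0,0,1],[0,0,0.002,0,0,0,1],[0,0,0,0,0,0,1]]]' >/dev/null; python3 f.py
for i in 1 2; do python3 -m inch '[[[0,0,0.001,0,0,0,1],[0,0,0,0,0,0,1]]]' >/dev/null; python3 f.py; done
```

```text
[67.8877  0.576  43.181 ] [ 0.0612 -0.2694  0.734 ]
[67.1714  0.6103 43.247 ] [-0.7654 -0.013  -0.1138]
[66.2386  0.6528 43.2948] [ 0.612  -0.5436  0.0192]
```

```bash
for i in 1 2; do python3 -m inch '[[[0,0,0.001,0,0,0,1],[0,0,0,0,0,0,1]]]' >/dev/null; python3 f.py; done
```

```text
[65.2423  0.6671 43.3054] [0.047  0.7196 0.0963]
[64.2167  0.6619 43.2813] [-0.7109 -0.3021 -0.6542]
```

```bash
for i in 1 2; do python3 -m inch '[[[0,0,0.0007,0,0,0,1],[0,0,0,0,0,0,1]]]' >/dev/null; python3 f.py; done
```

```text
[63.5791  0.66   43.3007] [-1.1795  0.8963  0.3182]
[63.113   0.6336 43.3301] [ 1.4476 -0.7731  0.1283]
```

```bash
for i in 1 2; do python3 -m inch '[[[0,0,0.0005,0,0,0,1],[0,0,0,0,0,0,1]]]' >/dev/null; python3 f.py; done
```

```text
[63.0355  0.6639 43.3661] [ 2.2013 -0.5139 -0.3661]
[62.995   0.6872 43.5058] [ 4.1694 -1.3466 -1.7438]
```

```bash
python3 -m inch '[[[0,0,0.0004,0,0,0,1],[0,0,0,0,0,0,1]]]' >/dev/null; python3 f.py
```

```text
[62.891   0.6898 43.6052] [ 5.931  -0.9599 -1.3975]
```

Seated at 5.9 N, with the TCP at 62.9 mm as predicted. I'm backing away to check.

```bash
python3 -m inch '[[[0,0,-0.008,0,0,0,1],[0,0,-0.012,0,0,0,1],[-0.03,0,0,0,0,0,1],[-0.04,0,0,0,0,0,1],[-0.04,0,0,0,0,0,1],[-0.02,0,0,0,0,0,1],[0,0,0,0,0,0,1],[0,0,0,0,0,0,1]]]' >/dev/null; python3 f.py
python3 - <<'E'
from h import *
d=r.get_image('wrist'); cv2.imwrite('pics/end.png',d['img'][...,::-1])
def rep(c,h):
    q=cv2.minAreaRect(c); B=np.array([inbs(b) for b in plane(d,cv2.boxPoints(q),bs(0,0,h),N)])
    print(np.round(q[0]),B.mean(0)*1e3,[1e3*np.linalg.norm(B[i]-B[i-1]) for i in(1,2)],[np.degrees(np.arctan2(*(B[i]-B[i-1])[1::-1])) for i in (1,2)])
print("brass"); [rep(c,.039) for c in blobs(d,(18,150,90),(30,255,255),300)]
print("dark wood (both plaques)"); [rep(c,.03) for c in blobs(d,(0,120,25),(14,255,140),800)]
print("bar top, white"); [rep(c,.048) for c in blobs(d,(0,0,185),(180,50,255),500)]
# bar top edge in the first and present top views
T=r.get_image("top"); old=cv2.imread("pics/top0.png")[...,::-1]
dif=cv2.absdiff(T["img"],np.ascontiguousarray(old)).max(2)
for nm,(a,b,c,e) in dict(bar_end_hi=(172,185,355,385),mug=(105,150,205,245),case=(120,150,250,318),mouse=(120,165,160,192)).items(): print(nm,dif[a:b,c:e].mean(),dif[a:b,c:e].max())
E
```

```text
[ 82.1664   0.7262 175.2124] [-0.9461 -1.0426 -0.1198]
brass
[344. 203.] [26.1971  1.6769 39.    ] [np.float64(72.22774837980671), np.float64(25.020718486402345)] [np.float64(-90.56425991236317), np.float64(176.61772017976017)]
[311. 196.] [54.6248 -3.079  39.    ] [np.float64(103.82792536068901), np.float64(4.60216169151698)] [np.float64(-90.33061635224566), np.float64(178.02769762624823)]
dark wood (both plaques)
[335. 193.] [32.3398 -1.8919 30.    ] [np.float64(144.25363016731794), np.float64(65.90738654475206)] [np.float64(-90.08421759932588), np.float64(178.98105134694808)]
bar top, white
[213. 291.] [142.3793  80.567   48.    ] [np.float64(55.85212768170631), np.float64(22.6737961846715)] [np.float64(179.96672015884474), np.float64(88.21177382883029)]
[382. 195.] [-3.1208 -0.4472 48.    ] [np.float64(178.1727608314824), np.float64(10.417544670319623)] [np.float64(-90.81036808802567), np.float64(174.2379760525443)]
[120. 135.] [209.5187 -44.1998  48.    ] [np.float64(218.99925976350832), np.float64(93.01976610701753)] [np.float64(-105.98775856651515), np.float64(176.4114889353143)]
bar_end_hi 86.78717948717949 161
mug 15.045555555555556 25
case 6.635294117647059 34
mouse 9.421527777777778 20
```

```bash
python3 -c "
from rig import r
s=r.state(); print(s['clock'],s['wrist_force']); print(r.job_done())"
```

```text
28.2 [ 0.49191327 -0.74887826 -0.5860187 ]
the job is handed in; nothing more can be done
None
```

I stacked both plaques on the stand and handed the job in at 28.2 s; no verdict is reported back. Each plaque was lowered held until it touched, let go, and pushed down to the backstop with the shut fingertips, at about 5.5 N for the long one and 5.9 N for the short one.

**Last checks that agreed:**
- **Seating:** the two pushes stopped 16.0 mm apart, which is exactly the difference in plaque widths. So both are against the bar, and it did not move between the two pushes.
- **Alignment:** the short plaque is parallel to the bar within about 0.3° and about 2 mm off centre. The long plaque was also parallel when last seen, and about 1.5 mm off centre.
- **Mug, glasses case and mouse:** these areas look unchanged in the top view apart from small brightness differences.

**Last checks that disagreed or failed:**
- **Slope height:** the two fixed cameras put the slope about 3.5 mm lower than contact showed. The stand also measured about 228 mm long, where its stated heights imply about 211 mm.
- **Short plaque and bar positions:** the wrist camera puts the short plaque at x = 26.2 mm and the bar's top about 2 mm uphill of where it should be. I read both as camera error, as the long plaque also measured about 1 mm too far uphill. The contact positions imply about 24 mm for the short plaque, against an accepted 21 to 26.5 mm.
- **Bar in the top view:** the before-and-after comparison was useless because the arm hid the bar.
- **End state:** I had used all 12 picture views, so I checked the short plaque's placing and the end state by numbers only.

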